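# Seat the matching thread comb on the press spindle

### The arm

A 6-joint arm with a two-finger parallel gripper is mounted at the origin on a cart in front of the work surface, level with it; the furniture and walls round the work are solid. World frame = base frame: x ahead of the robot, y to its left, z up, the work surface at z = 0. Lengths are in m, angles in rad, forces in N, time in s.
With the tool pointing down it reaches from about 0.3 to 0.825 m from the base axis. Payload 5.4 kg.
Tool frame: the origin (TCP) lies at the very end of the fingers, on their centre line; the grasp point (between the pads) lies 19 mm behind it; z points along the fingers, x is the direction in which the jaws open and shut, and the axes are right-handed (so a half turn about z gives the same grasp; the last joint's range is limited). The gripper opens to 92 mm and grips with 3 to 60 N. Pads are 20 mm wide; open, the fingers measure 128 mm over their backs; the gripper's body (75 mm by 189 mm) begins 69 mm behind the grasp point.
Start: joints at [0.976, 0.158, 1.597, -0, 1.386, -0.21], TCP at [0.216, 0.533, 0.18] pointing down, gripper open.
Joint ranges: [-2.91, 2.91], [-0.94, 2.29], [0.18, 2.7], [-1.29, 4.43], [0.17, 2.64], [-3, 3]. Speed limits (rad/s): [2.57, 2.57, 3.14, 3.14, 3.14, 3.14].

### API

Orientations are given as a rotation vector (axis times angle).
In Python, from workcell import bot gives the robot as it stands. Calls block until the motion is done:
- bot.goto(position, orientation): joint-space move of the TCP to a pose.
- bot.line_to(position, rot=None, max_speed=0.15): straight line of the TCP; rot=None keeps the orientation; max_speed is the mean speed in m/s.
- bot.set_joints(angles): joint-space move.
- bot.set_gripper(opening, newtons=None): opening from 0.0 (shut) to 1.0 (fully open); newtons is the grip in N (None keeps the last); returns when the fingers have stopped.
- bot.hold(seconds).
- bot.inverse_kinematics(position, orientation): joint angles nearest the present ones, or None.
- bot.read_camera(name): name is "scene" or "top" or "wrist"; returns a dict with "pixels" (480x640x3 uint8, blue, green, red), "fx", "fy", "cx", "cy" (pixels), "k1" (the pictures are not rectified: a ray, as slopes to the right and down, at radius r is drawn at 1 + k1 r^2 times it, then the intrinsics apply), "R" (3x3) and "t" (3): a world point X has camera coordinates R X + t. Camera axes: x right, y down, z forward; pixel columns grow to the right and rows downward; lengths in m; the calibration is good to about 2 mm. A picture is of the moment at which its call begins. There is no depth.
A pose or a line that the arm cannot do raises bot.MotionError and nothing moves.
- bot.job_done(): hands the job in, once; it reports no verdict.
Readings, each from a call of its own:
- bot.current_clock(): time.
- bot.current_joints(): joint angles.
- bot.current_joint_vel(): joint speeds.
- bot.current_effort(): joint torques, N m.
- bot.current_ee_pos(): TCP position.
- bot.current_tool_rot(): TCP orientation.
- bot.current_contact_force(): force on the tool from outside, world axes, zero at the start.
- bot.current_ft_torque(): the same for the moment, N m.
- bot.current_opening(): opening from 0.0 (shut) to 1.0 (fully open).
Only numpy, scipy, OpenCV 4.12 (cv2) and the standard library are available. Lean on these libraries where they do the work, as an engineer would, in place of code of your own. Each camera call takes 0.05 s, during which the arm holds its last target.

### The job

Check the thread of the flask-press spindle in the stand: of the two steel comb gauges, take the one whose teeth match the spindle's thread (the longer gauge, with the coarser teeth) and set it gently along the top of the spindle, about midway, so that its teeth drop into the thread and it sits flat with both feet down on the stand's base. Let go of it there, and leave the other comb gauge standing where it is.

Things in the scene. Friction and masses are not known exactly. Their poses are not given: they have to be found in the camera images.
- spindle_stand: Fixed stand with a short threaded steel spindle lying along its y axis over a cradle. Grey base plate 60 x 144 x 8 mm (x, y, z); origin at the centre of its underside, on the bench plate. The base plate's bare ends, beyond the spindle, take the gauge's feet; with the feet flat on it the matching gauge's point is 62 mm above this origin.
- spindle_top (a point): Middle of the spindle's upper line, on a crest, 36 mm above the stand's origin; y along the spindle. Spindle 64 mm long, 26 mm across the crests. Thread pitch 10 mm, V grooves 4 mm deep with 45 degree flanks; groove bottoms along the upper line at y = +-5, +-15, +-25 mm.
- coarse_comb_grip (a point): Matching gauge: loose steel leaf 10 mm thick (x), 116 long (y), 68 tall, 0.13-0.25 kg, on two cross feet (36 x 12 mm, at y = +-52). 4 teeth under it, pitch 10, at y = +-5, +-15, tips 24.5 above the foot soles; 1 mm play in the thread; midway or one pitch off fits. Point: mid leaf, 54 mm above soles, 14 below top; grip here across the thickness. Same after a half turn.
- fine_comb_grip (a point): The other gauge, to be left alone: same kind of bridge-shaped steel leaf, 10 mm thick, but smaller, 86 mm long and 58 mm tall, with 6 small teeth of 6 mm pitch, 3 mm tall, which do not fit the spindle. The point lies mid leaf, 44 mm above the undersides of its feet, 14 mm below its top; x through the thickness, y along the leaf.

How it is judged:
By the outcome, as a careful person would: the job done as asked, in the order asked, and still so for the second after the job is handed in, with the robot touching nothing.
It also fails if it takes over 38 s, if anything falls off the work surface, if the arm or the gripper's body presses on something with over 40 N, if the wrist force passes 120 N, or if a joint passes its speed limit or range.

## Working session

There is one attempt and no reset: what is moved stays moved. The work goes in short steps, each a Python script; the robot and the scene stay as the last script left them, time stands still between calls to the robot, and variables do not carry over. Pictures are saved under pics/ and viewed, and the job is handed in when it is done.

```bash
ls; mkdir -p pics
python3 - <<'E'
from workcell import bot
import cv2
for n in("scene","top","wrist"):
    c=bot.read_camera(n); cv2.imwrite(f"pics/{n}0.png",c["pixels"]); print(n,c["fx"],c["fy"],c["cx"],c["cy"],c["k1"],c["R"],c["t"])
print(bot.current_clock(),bot.current_tool_rot())
E
```

```text
pics
scene 489.4605896137018 489.4605896137018 324.11323598357757 243.5087259768073 -0.05728080972294428 [[ 0.74542826 -0.66657725 -0.00338833]
 [-0.381027   -0.42191777 -0.82268087]
 [ 0.54695075  0.61454062 -0.56849336]] [-0.3520769   0.2941286   0.61695991]
top 485.4022254208138 485.4022254208138 317.2653669018131 246.26118071959056 -0.04027140765792038 [[ 0.02755149 -0.99959893  0.00654891]
 [-0.98616934 -0.0282513  -0.16331534]
 [ 0.16343486 -0.00195875 -0.98655218]] [0.05855942 0.52840184 0.97226249]
wrist 367.92310428907166 367.92310428907166 319.62493348685956 239.5297328342369 -0.06607504647163588 [[ 0.37593639  0.92664394 -0.00168596]
 [ 0.88893871 -0.36012457  0.28301638]
 [ 0.26164825 -0.10789487 -0.95911359]] [-0.57303439 -0.0329067   0.39198497]
0.15 [ 2.60477088e+00  1.75534997e+00 -2.15149787e-03]
```

View pics/scene0.png

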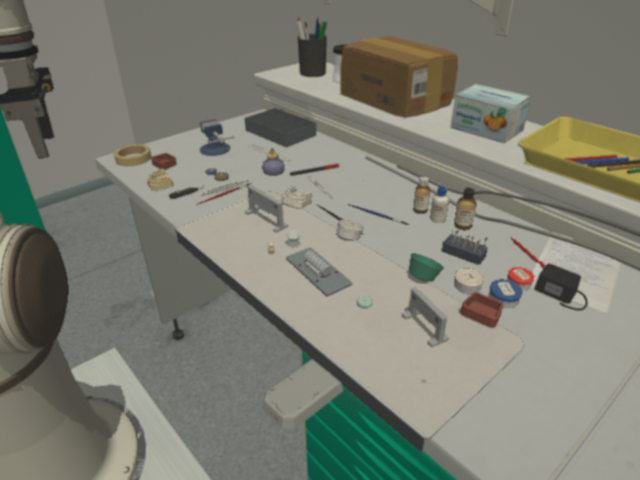

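View pics/top0.png

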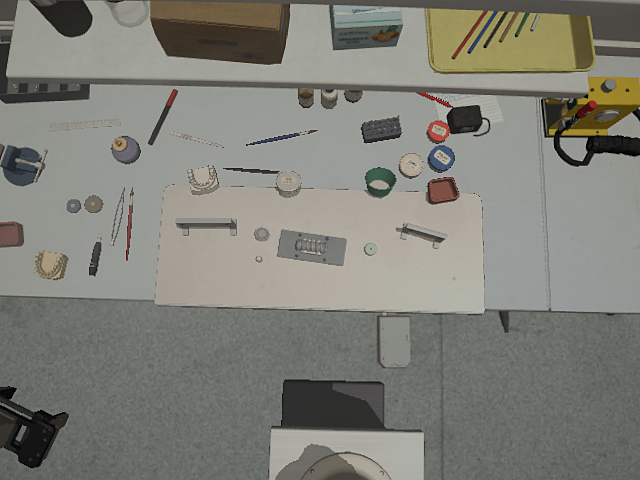

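View pics/wrist0.png

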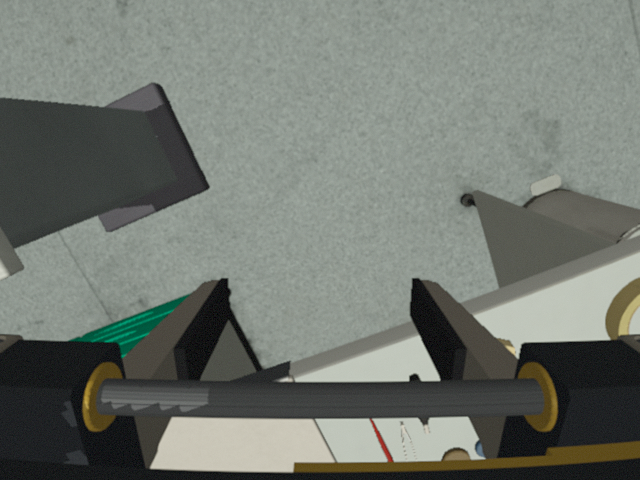

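The top view shows the long gauge at about (206,223), the stand at (312,248) and the short gauge at (421,233). I'll zoom in to get corners.

```bash
cat > h.py <<'E'
import numpy as np, cv2
def K(c): return np.array([[c["fx"],0,c["cx"]],[0,c["fy"],c["cy"]],[0,0,1.]])
def ray(c,uv):
    d=np.array([c["k1"],0,0,0,0.])
    p=cv2.undistortPoints(np.array(uv,float).reshape(-1,1,2),K(c),d).reshape(-1,2)
    R=np.array(c["R"]);t=np.array(c["t"])
    return -R.T@t, np.c_[p,np.ones(len(p))]@R
def atz(c,uv,z):
    o,d=ray(c,uv); s=(z-o[2])/d[:,2]; return o+s[:,None]*d
def proj(c,X):
    r,_=cv2.Rodrigues(np.array(c["R"]))
    return cv2.projectPoints(np.array(X,float).reshape(-1,1,3),r,np.array(c["t"],float),K(c),np.array([c["k1"],0,0,0,0.]))[0].reshape(-1,2)
E
python3 - <<'E'
import cv2
im=cv2.imread("pics/top0.png"); 
a=cv2.resize(im[205:245,166:246],None,fx=9,fy=9,interpolation=cv2.INTER_CUBIC)[:300]
b=cv2.resize(im[222:272,270:355],None,fx=8,fy=8,interpolation=cv2.INTER_CUBIC)
cv2.imwrite("pics/ta.png",a);cv2.imwrite("pics/tb.png",b)
s=cv2.imread("pics/scene0.png"); cv2.imwrite("pics/sa.png",cv2.resize(s[180:300,235:365],None,fx=5,fy=5,interpolation=cv2.INTER_CUBIC))
E
```

```text
(no output)
```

View pics/ta.png

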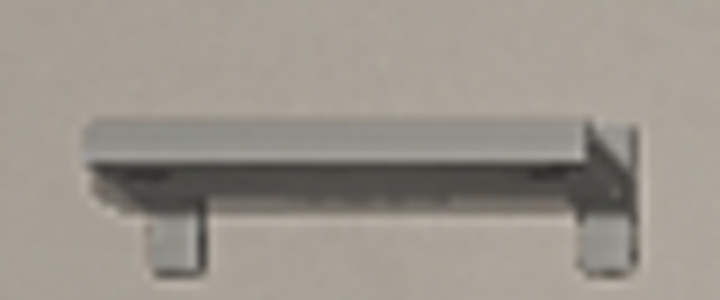

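View pics/tb.png

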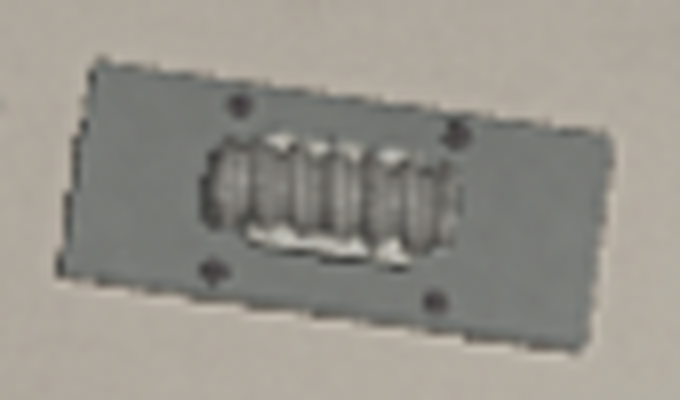

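View pics/sa.png

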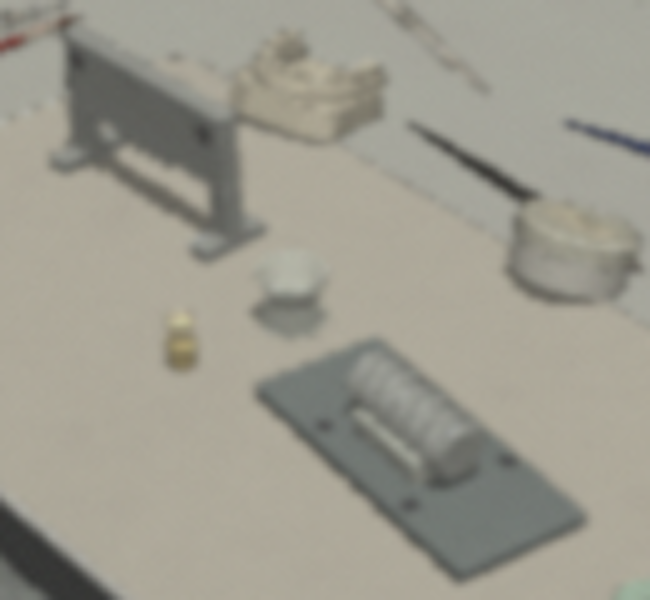

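Run:
```python
from workcell import bot
from h import *
c=bot.read_camera("top")
f=lambda p,s,ox,oy:(np.array(p)+.5)/s-.5+[ox,oy]
b=f([[97,60],[612,132],[583,352],[60,277]],8,270,222)
P=atz(c,b,.008);print("stand",P.round(4),P.mean(0).round(4))
print([round(float(np.linalg.norm(P[i]-P[(i+1)%4])),4) for i in range(4)])
a=(P[0]+P[3]-P[1]-P[2]); print("yaw",np.degrees(np.arctan2(a[1],a[0]))-90)
# spindle end midpoints at crest top line ~0.036
print("spindle", atz(c,f([[330,192]],8,270,222),.036))
g=f([[87,121],[586,121],[586,163],[87,163]],9,166,205)
P=atz(c,g,.068);print("gauge",P.round(4),P.mean(0).round(4))
print([round(float(np.linalg.norm(P[i]-P[(i+1)%4])),4) for i in range(4)])
a=(P[0]+P[3]-P[1]-P[2]); print("yaw",np.degrees(np.arctan2(a[1],a[0]))-90)
ft=f([[152,272],[203,272],[585,272],[634,272]],9,166,205);P=atz(c,ft,.004);print(P.round(4))
print(bot.current_joints(), bot.current_ee_pos())
print(atz(bot.read_camera("scene"),(np.array([[265,387],[375,340],[585,520],[460,578]])+.5)/5-.5+[235,180],.008).mean(0))
```

```text
stand [[0.5681 0.1518 0.008 ]
 [0.5522 0.0113 0.008 ]
 [0.4918 0.018  0.008 ]
 [0.5082 0.1594 0.008 ]] [0.5301 0.0851 0.008 ]
[0.1415, 0.0608, 0.1424, 0.0604]
yaw -6.52437024010645
spindle [[0.52885149 0.08700055 0.036     ]]
gauge [[0.5731 0.3681 0.068 ]
 [0.5763 0.2534 0.068 ]
 [0.5665 0.2529 0.068 ]
 [0.5633 0.3673 0.068 ]] [0.5698 0.3104 0.068 ]
[0.1147, 0.0098, 0.1145, 0.0099]
yaw 1.6018156870342466
[[0.55   0.3685 0.004 ]
 [0.5504 0.3561 0.004 ]
 [0.553  0.2632 0.004 ]
 [0.5534 0.2513 0.004 ]]
[ 9.75872990e-01  1.58820985e-01  1.59770134e+00 -2.72329122e-05
  1.38616821e+00 -2.10085981e-01] [0.21565257 0.53259809 0.17961295]
[0.52954631 0.08185036 0.008     ]
```

```bash
cat >> h.py <<'E'
def down(th):
    th=(th+180)%360-180
    a=np.radians(th)/2; return np.array([np.cos(a),np.sin(a),0])*np.pi
E
python3 - <<'E'
from workcell import bot
from h import *
c=bot.read_camera("wrist"); T,_=cv2.Rodrigues(np.array(bot.current_tool_rot()))
R=np.array(c["R"]);o=-R.T@c["t"]
print("cam in tool",T.T@(o-bot.current_ee_pos()),"axis",T.T@R[2])
for th in (1.6,181.6): print(bot.inverse_kinematics([.57,.31,.15],down(th)),bot.inverse_kinematics([.53,.085,.15],down(th-8.1)))
E
```

```text
cam in tool [-0.00103038 -0.0790083  -0.20480963] axis [-4.56411273e-04  2.83295460e-01  9.59032572e-01]
[ 3.12258675e-01  3.68280581e-01  1.40544842e+00 -4.44089210e-16
  1.36786365e+00  2.84333407e-01] [-6.62493243e-02  8.43582742e-02  1.73886006e+00 -4.44089210e-16
  1.31837432e+00  4.71970771e-02]
[ 0.31225867  0.36828058  1.40544842  0.          1.36786365 -2.85725925] None
```

Run:
```python
from workcell import bot
from h import *
bot.goto([.53,.12,.13],down(-6.5))
print(bot.current_clock(),bot.current_ee_pos())
c=bot.read_camera("wrist"); cv2.imwrite("pics/w1.png",c["pixels"]); np.save("w1.npy",c,allow_pickle=True)
bot.goto([.57,.34,.14],down(1.6))
print(bot.current_clock())
c=bot.read_camera("wrist"); cv2.imwrite("pics/w2.png",c["pixels"]); np.save("w2.npy",c,allow_pickle=True)
```

```text
2.1917 [0.52983335 0.12088952 0.13009133]
3.1417
```

View pics/w1.png

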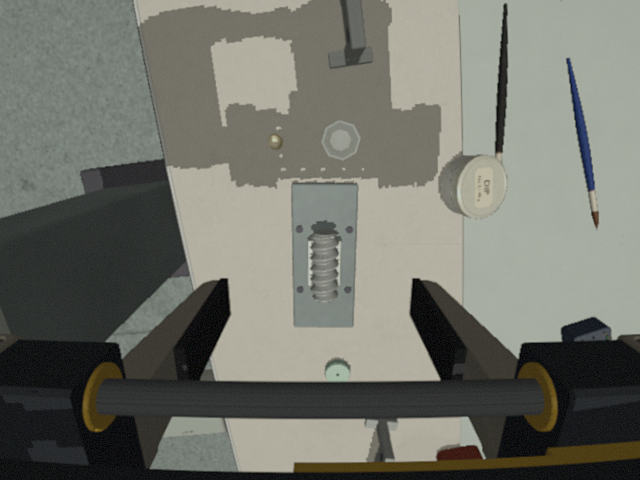

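View pics/w2.png

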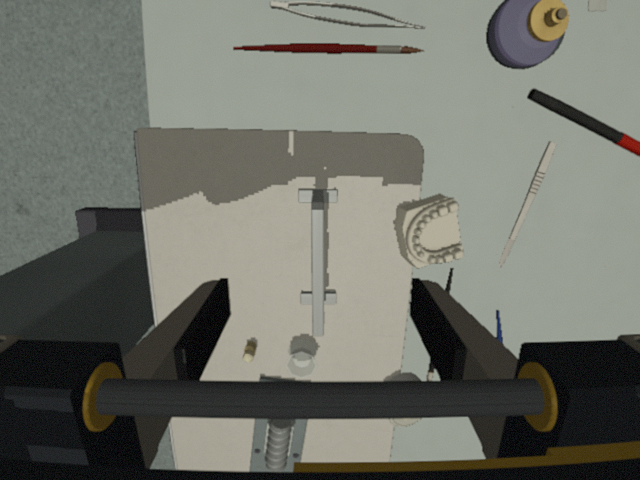

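Wrist picture 1 shows the stand at rows 183–327, cols 292–357, and the spindle around (324,262). Picture 2 shows the long gauge, cols 312–324 and rows ~190–336. I'll zoom in.

Run:
```python
import cv2
im=cv2.imread("pics/w1.png")[175:335,280:370]
cv2.imwrite("pics/w1z.png",cv2.rotate(cv2.resize(im,None,fx=5,fy=5,interpolation=cv2.INTER_CUBIC),cv2.ROTATE_90_COUNTERCLOCKWISE))
im=cv2.imread("pics/w2.png")[180:340,280:360]
cv2.imwrite("pics/w2z.png",cv2.rotate(cv2.resize(im,None,fx=5,fy=5,interpolation=cv2.INTER_CUBIC),cv2.ROTATE_90_COUNTERCLOCKWISE))
```

```text
(no output)
```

View pics/w1z.png

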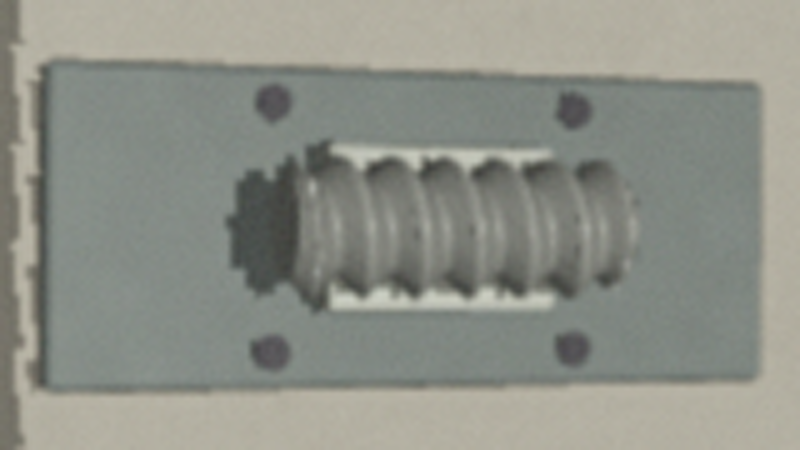

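View pics/w2z.png

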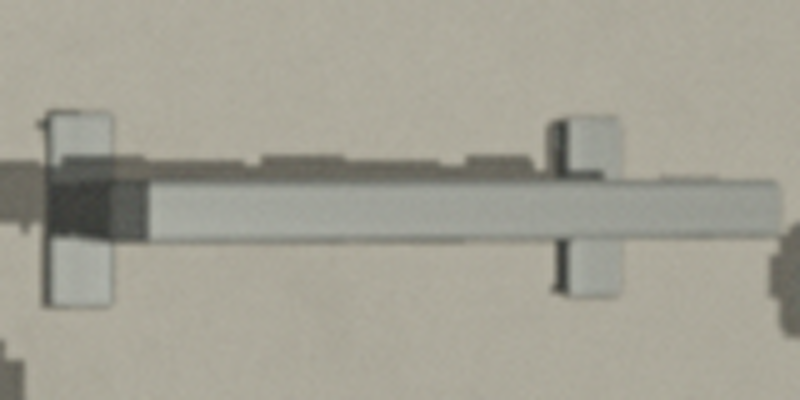

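Run:
```python
from h import *
def uv(p,W,ox,oy):
    p=np.array(p,float); return np.c_[ox+(W-1-p[:,1]+.5)/5-.5, oy+(p[:,0]+.5)/5-.5]
def rep(n,P):
    print(n,P.round(4).tolist(),P.mean(0).round(4),[round(float(np.linalg.norm(P[i]-P[(i+1)%4])),4) for i in range(4)])
    a=P[0]+P[3]-P[1]-P[2]; print(" yaw",np.degrees(np.arctan2(a[1],a[0]))-90)
w1=np.load("w1.npy",allow_pickle=True).item();w2=np.load("w2.npy",allow_pickle=True).item()
rep("stand",atz(w1,uv([[50,61],[760,85],[760,379],[43,390]],450,280,175),.008))
rep("gauge",atz(w2,uv([[150,181],[779,182],[779,237],[150,241]],400,280,180),.068))
# crests on upper line, height .036
print(atz(w1,uv([[302,229],[370,228],[425,228],[480,228],[533,228],[583,227],[632,226]],450,280,175),.036).round(4))
print("ends mid holes",atz(w1,uv([[273,102],[573,110],[573,349],[270,352]],450,280,175),.008).round(4).mean(0))
```

```text
stand [[0.5676, 0.15, 0.008], [0.5511, 0.0091, 0.008], [0.4926, 0.0158, 0.008], [0.5096, 0.1578, 0.008]] [0.5302 0.0832 0.008 ] [0.1419, 0.0589, 0.1431, 0.0585]
 yaw -6.771598452310684
gauge [[0.5728, 0.36, 0.068], [0.5758, 0.2507, 0.068], [0.5665, 0.2504, 0.068], [0.5636, 0.3598, 0.068]] [0.5697 0.3052 0.068 ] [0.1094, 0.0094, 0.1094, 0.0092]
 yaw 1.5637866162870182
[[0.5334 0.115  0.036 ]
 [0.5323 0.103  0.036 ]
 [0.5312 0.0931 0.036 ]
 [0.5301 0.083  0.036 ]
 [0.529  0.0731 0.036 ]
 [0.5281 0.0635 0.036 ]
 [0.5273 0.054  0.036 ]]
ends mid holes [0.530325 0.082925 0.008   ]
```

Run:
```python
from workcell import bot
from h import *
print(bot.current_clock(),bot.current_ee_pos(),bot.current_joint_vel().round(4) if hasattr(bot.current_joint_vel(),'round') else bot.current_joint_vel())
w2=np.load("w2.npy",allow_pickle=True).item()
print("old cam",-np.array(w2["R"]).T@w2["t"])
c=bot.read_camera("wrist"); cv2.imwrite("pics/w3.png",c["pixels"]); np.save("w3.npy",c,allow_pickle=True)
print("new cam",-np.array(c["R"]).T@c["t"], np.abs(c["pixels"].astype(int)-w2["pixels"]).mean())
im=c["pixels"][180:340,280:360]
cv2.imwrite("pics/w3z.png",cv2.rotate(cv2.resize(im,None,fx=5,fy=5,interpolation=cv2.INTER_CUBIC),cv2.ROTATE_90_COUNTERCLOCKWISE))
```

```text
3.1917 [0.57016951 0.33852236 0.13994805] [-0.0122 -0.0063  0.0033  0.0032 -0.0003  0.0005]
old cam [0.56871057 0.41814259 0.34467737]
new cam [0.56897785 0.41759381 0.34483062] 2.899341362847222
```

View pics/w3z.png

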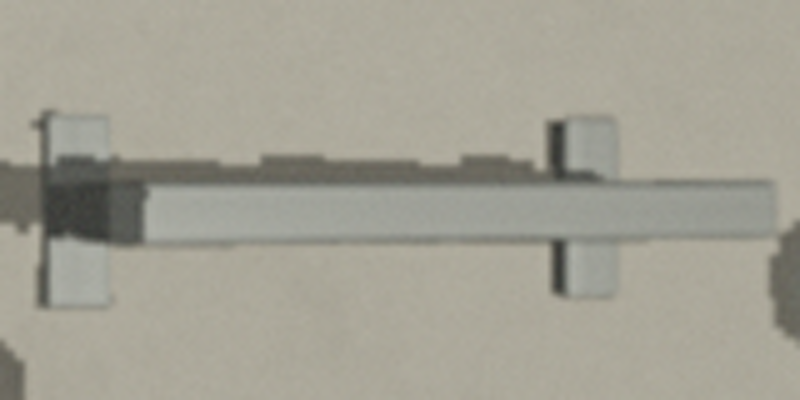

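Run:
```python
from h import *
def uv(p,W,ox,oy):
    p=np.array(p,float); return np.c_[ox+(W-1-p[:,1]+.5)/5-.5, oy+(p[:,0]+.5)/5-.5]
w=np.load("w3.npy",allow_pickle=True).item()
for z in (.05,.062,.068):
    P=atz(w,uv([[145,182],[776,182],[776,237],[145,243]],400,280,180),z); print(z,P.round(4).tolist(),P.mean(0).round(4),np.linalg.norm(P[0]-P[1]))
for z in (0,.004,.008,.012):
    P=atz(w,uv([[48,116],[617,117],[617,297],[48,307]],400,280,180),z); print(z,P.round(4).tolist(),P.mean(0).round(4),np.linalg.norm(P[0]-P[1]),np.linalg.norm(P[0]-P[3]))
```

```text
0.05 [[0.5731, 0.3565, 0.05], [0.5764, 0.2398, 0.05], [0.5664, 0.2396, 0.05], [0.5631, 0.3563, 0.05]] [0.5698 0.2981 0.05  ] 0.11673707041719265
0.062 [[0.5729, 0.359, 0.062], [0.5761, 0.2471, 0.062], [0.5665, 0.2468, 0.062], [0.5634, 0.3588, 0.062]] [0.5697 0.3029 0.062 ] 0.11198571571112945
0.068 [[0.5728, 0.3603, 0.068], [0.576, 0.2507, 0.068], [0.5666, 0.2504, 0.068], [0.5635, 0.36, 0.068]] [0.5697 0.3054 0.068 ] 0.10961003835809777
0 [[0.5857, 0.3651, 0.0], [0.59, 0.2474, 0.0], [0.5529, 0.2464, 0.0], [0.5497, 0.3642, 0.0]] [0.5696 0.3058 0.    ] 0.11775527702160678 0.0359381296195026
0.004 [[0.5855, 0.3657, 0.004], [0.5898, 0.2494, 0.004], [0.553, 0.2484, 0.004], [0.55, 0.3648, 0.004]] [0.5696 0.3071 0.004 ] 0.11638932781842203 0.03552125098136992
0.008 [[0.5853, 0.3663, 0.008], [0.5895, 0.2514, 0.008], [0.5532, 0.2504, 0.008], [0.5502, 0.3654, 0.008]] [0.5696 0.3084 0.008 ] 0.11502337861523736 0.03510437234323723
0.012 [[0.5851, 0.3669, 0.012], [0.5893, 0.2533, 0.012], [0.5534, 0.2524, 0.012], [0.5504, 0.366, 0.012]] [0.5695 0.3097 0.012 ] 0.11365742941205258 0.03468749370510444
```

Run:
```python
from workcell import bot
from h import *
bot.set_gripper(0.5,15)
bot.goto([.5697,.3085,.10],down(1.6))
bot.line_to([.5697,.3085,.035],max_speed=.1)
bot.hold(.2)
print(bot.current_clock(),bot.current_ee_pos(),bot.current_contact_force())
bot.set_gripper(0.0,15)
print(bot.current_opening()*92,bot.current_ee_pos(),bot.current_contact_force())
bot.line_to([.5697,.3085,.11],max_speed=.1)
bot.hold(.2)
print(bot.current_clock(),bot.current_ee_pos(),bot.current_contact_force(),bot.current_ft_torque(),bot.current_opening()*92)
c=bot.read_camera("wrist"); cv2.imwrite("pics/w4.png",c["pixels"])
c=bot.read_camera("scene"); cv2.imwrite("pics/s4.png",c["pixels"][150:320,220:400].repeat(4,0).repeat(4,1)[:600,:720])
```

```text
5.3667 [0.57038299 0.30874072 0.03598271] [ 0.35486857  0.12340938 -0.26605097]
0.15026970323252323 [0.56967898 0.30850791 0.03497733] [ 0.13548717  0.64016234 -1.00461641]
7.2417 [0.56912844 0.30831721 0.10901902] [-0.63806083  0.35915399 -0.2968111 ] [-0.05923168  0.05689717  0.0107216 ] -0.018477397209162746
```

View pics/w4.png

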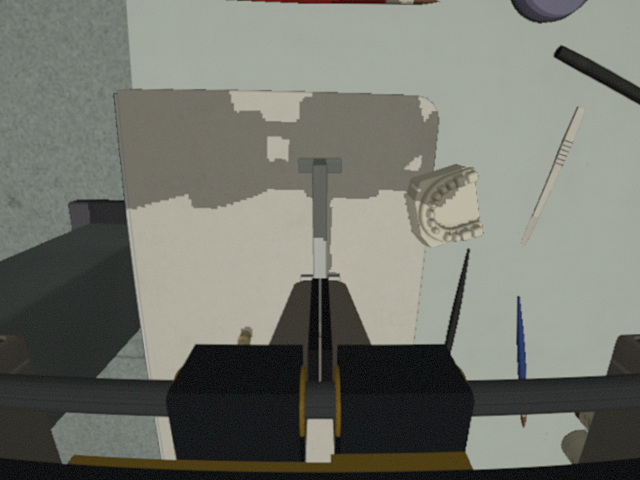

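View pics/s4.png

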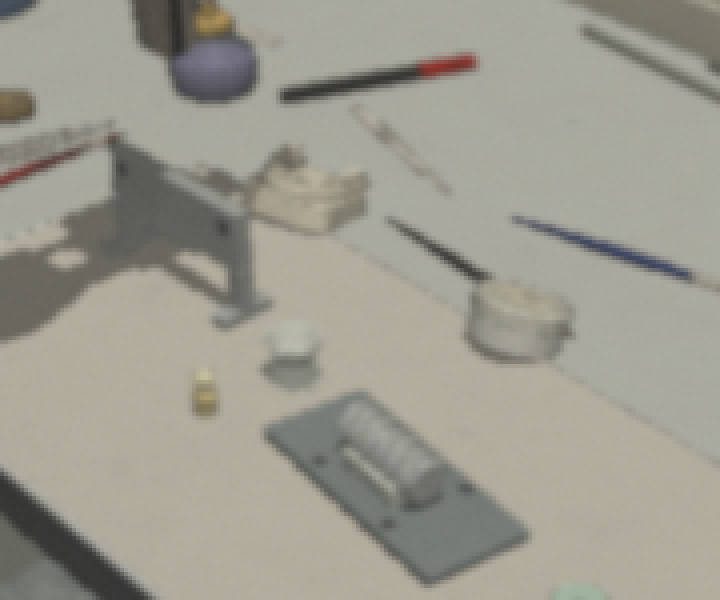

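Run:
```python
from workcell import bot
from h import *
c=bot.read_camera("scene"); e=bot.current_ee_pos()
print(e,proj(c,[e,[.5697,.3085,0.068],[.5713,.2505,.068],[.568,.3665,.068]]).round(1), bot.current_opening(), bot.current_contact_force())
cv2.imwrite("pics/s5.png",cv2.resize(c["pixels"][60:260,160:360],None,fx=3,fy=3,interpolation=cv2.INTER_CUBIC))
c=bot.read_camera("top"); cv2.imwrite("pics/t5.png",cv2.resize(c["pixels"][160:260,150:350],None,fx=4,fy=4,interpolation=cv2.INTER_CUBIC))
```

```text
[0.56950108 0.30842845 0.10961412] [[262.3 177.3]
 [263.8 194.1]
 [280.4 203.6]
 [248.2 185.3]] 0.006091269912374285 [-0.04947414  0.17257186  0.68457509]
```

View pics/s5.png

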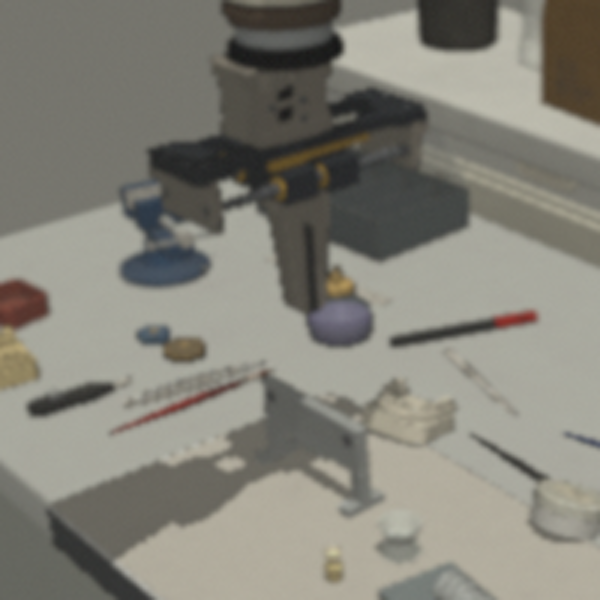

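View pics/t5.png

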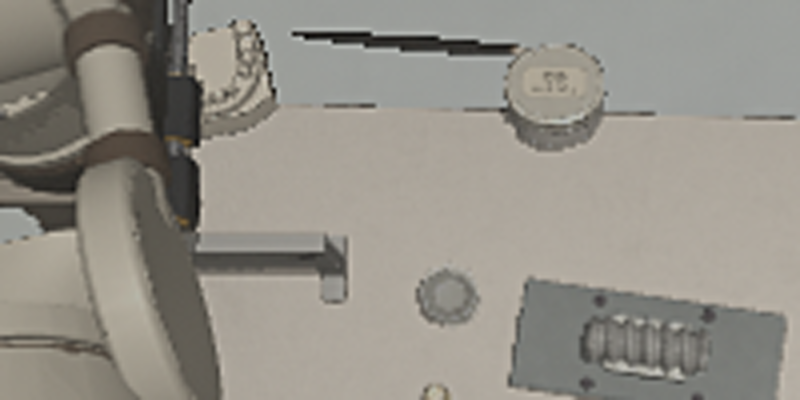

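The gripper closed fully (0 mm). In the scene view the fingertips end near (260,163), while the reported TCP projects to (262,177). So the real fingertips look about 35–40 mm short of the reported TCP, and they shut above the leaf. I'll measure this carefully before trying again.

Run:
```python
from workcell import bot
from h import *
e=bot.current_ee_pos(); T,_=cv2.Rodrigues(np.array(bot.current_tool_rot()))
S=bot.read_camera("scene"); W=bot.read_camera("wrist"); print(bot.current_clock())
np.save("S6.npy",S,allow_pickle=True);np.save("W6.npy",W,allow_pickle=True)
for d in (0,.019,.03,.04,.05,.06):
    X=[e+T@np.array([0,y,-d]) for y in(-.01,.01)]
    print(d,proj(S,X).round(1).tolist(),proj(W,X).round(1).tolist())
cv2.imwrite("pics/s6.png",cv2.resize(S["pixels"][120:200,220:300],None,fx=7,fy=7,interpolation=cv2.INTER_CUBIC))
cv2.imwrite("pics/w6.png",cv2.resize(W["pixels"][230:350,260:380],None,fx=5,fy=5,interpolation=cv2.INTER_CUBIC))
```

```text
7.5417
0 [[259.5, 175.7], [265.2, 178.7]] [[318.3, 253.0], [318.4, 284.4]]
0.019 [[258.9, 167.8], [264.6, 170.7]] [[318.2, 264.2], [318.3, 298.1]]
0.03 [[258.5, 163.1], [264.2, 166.0]] [[318.1, 271.8], [318.2, 307.2]]
0.04 [[258.1, 158.8], [263.9, 161.7]] [[318.0, 279.3], [318.1, 316.4]]
0.05 [[257.8, 154.5], [263.5, 157.3]] [[317.9, 287.8], [318.0, 326.5]]
0.06 [[257.4, 150.1], [263.2, 152.9]] [[317.8, 297.3], [317.9, 337.8]]
```

View pics/s6.png

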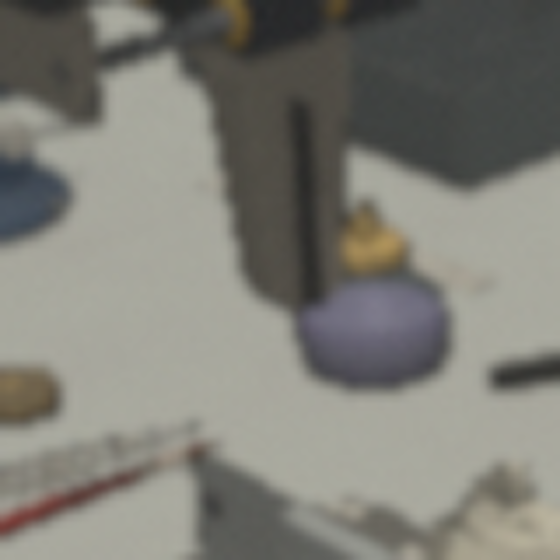

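View pics/w6.png

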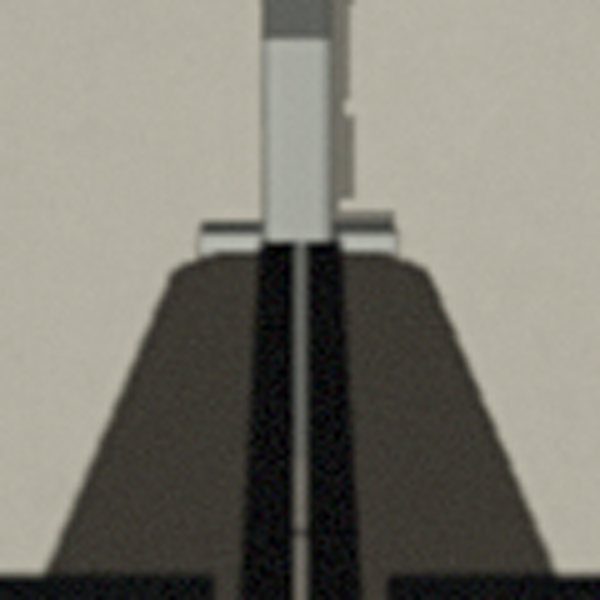

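Both views put the real tips about 36–39 mm behind the reported TCP, and the leaf is centred between the jaws. I'll regrasp with an offset of about 37 mm.

Run:
```python
from workcell import bot
from h import *
print(bot.inverse_kinematics([.5697,.3085,-.001],down(1.6)))
bot.set_gripper(0.4,15)
bot.line_to([.5697,.3085,.03],max_speed=.12)
print(bot.current_contact_force())
bot.line_to([.5697,.3085,-.001],max_speed=.06)
bot.hold(.3)
print(bot.current_clock(),bot.current_ee_pos(),bot.current_contact_force())
bot.set_gripper(0.0,15)
print(bot.current_opening()*92,bot.current_ee_pos(),bot.current_contact_force())
S=bot.read_camera("scene");print(bot.current_clock())
cv2.imwrite("pics/s7.png",cv2.resize(S["pixels"][130:250,210:330],None,fx=5,fy=5,interpolation=cv2.INTER_CUBIC))
```

```text
[ 3.10161782e-01  5.27954561e-01  1.50848334e+00 -4.44089210e-16
  1.10515475e+00  2.82236514e-01]
[-0.13697459  0.45518926  0.00422779]
10.0083 [ 0.5700066   0.30860185 -0.00058416] [0.279117   0.50180994 0.40194459]
9.781385151412259 [ 0.5695608   0.30847257 -0.00110583] [-0.30826438  1.18269629  0.60727138]
10.575
```

View pics/s7.png

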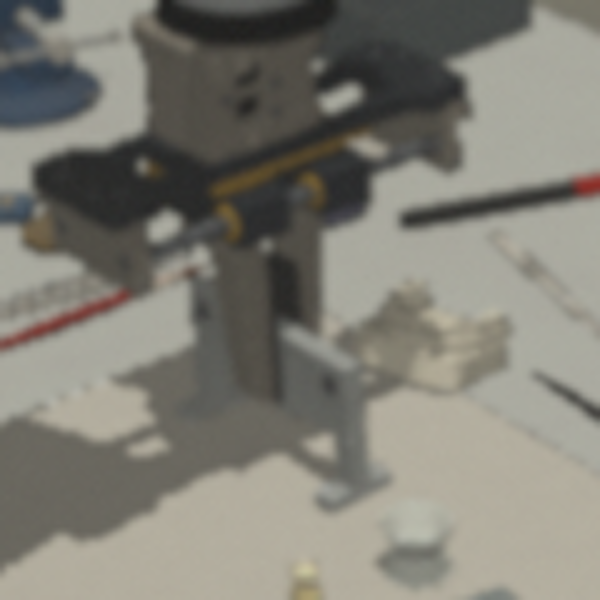

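Run:
```python
from workcell import bot
from h import *
bot.line_to([.5697,.3085,.08],max_speed=.12)
print(bot.current_contact_force(),bot.current_opening()*92)
bot.goto([.5302,.0833,.075],down(-6.6))
bot.line_to([.5302,.0833,.030],max_speed=.08)
bot.hold(.3)
print(bot.current_clock(),bot.current_ee_pos(),bot.current_contact_force(),bot.current_opening()*92)
e=bot.current_ee_pos()
for n,(a,b,c_,d_) in dict(scene=(200,320,260,400),top=(190,290,250,380),wrist=(100,480,180,460)).items():
    c=bot.read_camera(n); np.save(n+"8.npy",c,allow_pickle=True); k=4 if n!="wrist" else 1
    im=c["pixels"][a:b,c_:d_] if k>1 else c["pixels"]
    cv2.imwrite(f"pics/{n}8.png",cv2.resize(im,None,fx=k,fy=k,interpolation=cv2.INTER_CUBIC))
```

```text
[-0.11678848  0.35225331 -2.58878377] 10.262739991013254
13.325 [0.53060146 0.08325636 0.0304878 ] [-0.46676084  0.79359287 -1.46867683] 9.944788304735331
```

View pics/scene8.png

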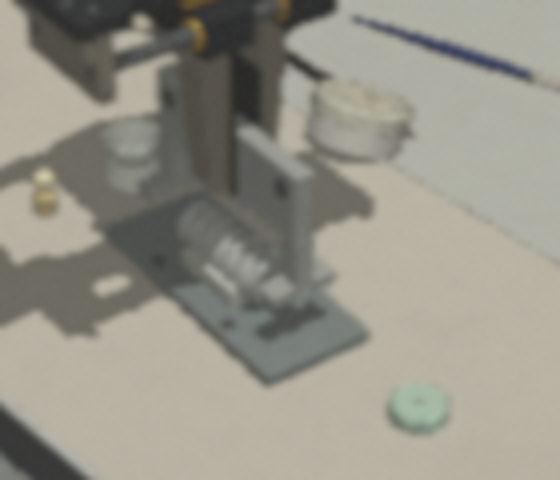

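View pics/top8.png

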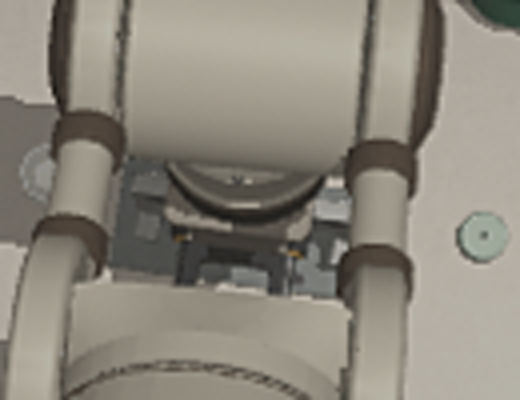

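View pics/wrist8.png

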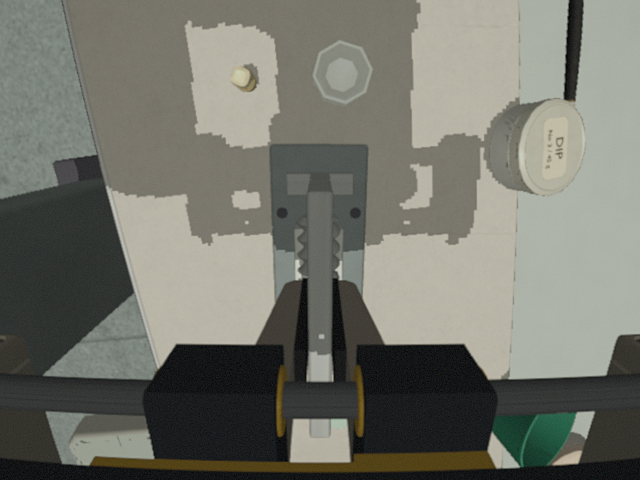

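Run:
```python
from h import *
c=np.load("wrist8.npy",allow_pickle=True).item()
cv2.imwrite("pics/w8z.png",cv2.resize(c["pixels"][135:285,260:380],None,fx=4,fy=4,interpolation=cv2.INTER_CUBIC))
a=np.radians(-6.6)
for yl,z in ((.072,.008),(.058,.031),(.058,.036),(.046,.036),(.058,.099),(.035,.036),(.02,.036)):
    print(yl,z,proj(c,[[.5302-np.sin(a)*yl,.0833+np.cos(a)*yl,z]]).round(1))
```

```text
0.072 0.008 [[317.7 143.4]]
0.058 0.031 [[317.6 170.8]]
0.058 0.036 [[317.5 171.8]]
0.046 0.036 [[317.6 193.9]]
0.058 0.099 [[316.6 189.8]]
0.035 0.036 [[317.6 213.7]]
0.02 0.036 [[317.7 239.7]]
```

View pics/w8z.png

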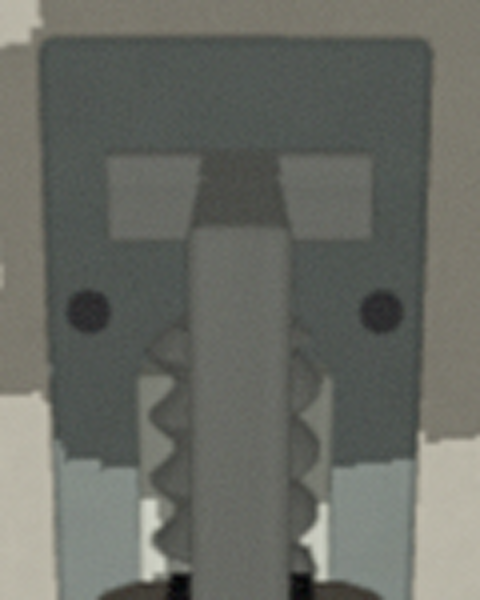

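Alignment checks out: the leaf centre is within about 0.5 mm of the spindle axis and about 0.3 mm along it, which is inside the play. I'll lower it with force monitoring.

Run:
```python
from workcell import bot
from h import *
x,y=.5302,.0834
bot.line_to([x,y,.0135],max_speed=.05)
bot.hold(.2)
f0=np.array(bot.current_contact_force());print(bot.current_clock(),f0)
z=.0135
while z>.0045:
    z-=.001; bot.line_to([x,y,z],max_speed=.02); bot.hold(.12)
    f=np.array(bot.current_contact_force())-f0; e=bot.current_ee_pos()
    print(round(z,4),e.round(5),f.round(2),np.round(bot.current_ft_torque(),2))
    if abs(f[2])>5: break
print(bot.current_clock())
c=bot.read_camera("wrist"); np.save("w9.npy",c,allow_pickle=True); cv2.imwrite("pics/w9.png",cv2.resize(c["pixels"][135:285,260:380],None,fx=4,fy=4,interpolation=cv2.INTER_CUBIC))
c=bot.read_camera("scene"); cv2.imwrite("pics/s9.png",cv2.resize(c["pixels"][200:320,260:400],None,fx=5,fy=5,interpolation=cv2.INTER_CUBIC))
```

```text
14.1583 [-0.86391706  0.39847677 -1.85437389]
0.0125 [0.53022 0.08341 0.01255] [0.54 0.07 0.21] [-0.03  0.14  0.  ]
0.0115 [0.53019 0.08341 0.01147] [ 1.13 -0.95  0.28] [-0.09  0.06 -0.  ]
0.0105 [0.53019 0.08342 0.0105 ] [1.08 0.07 0.32] [-0.07  0.02 -0.01]
0.0095 [0.53019 0.08341 0.00948] [-0.25 -1.63  0.19] [-0.03  0.08 -0.04]
0.0085 [0.53021 0.0834  0.00849] [ 0.54 -0.71  0.83] [-0.08  0.11 -0.02]
0.0075 [0.53018 0.08339 0.00748] [ 0.87 -0.85  0.83] [-0.02  0.1  -0.01]
0.0065 [0.53061 0.08338 0.00684] [ 0.3  -0.74  3.41] [-0.08  0.14  0.07]
0.0055 [0.53065 0.08337 0.00682] [-2.34 -0.59 10.52] [-0.05  0.82  0.08]
17.0917
```

View pics/w9.png

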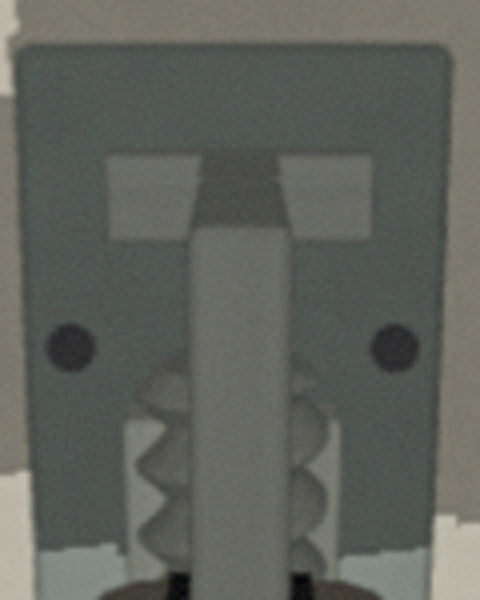

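View pics/s9.png

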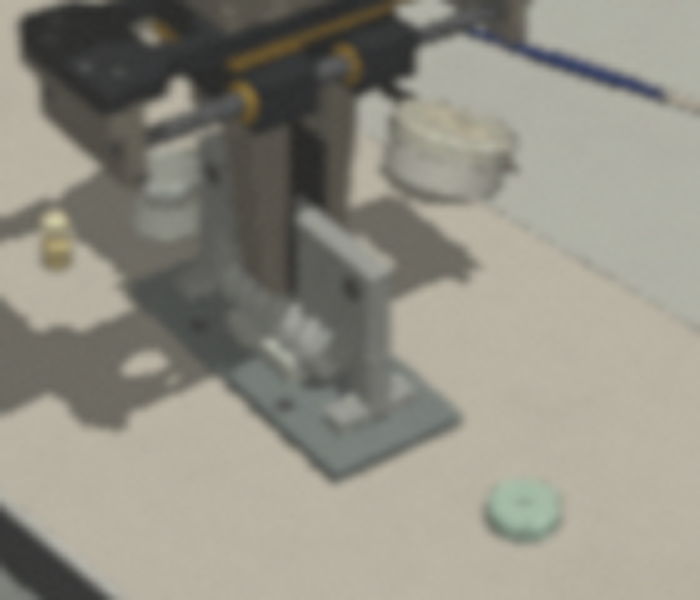

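Contact came at 0.0068, against 0.007 expected for fully seated (about 0.0105 if the teeth were riding on the crests). I'll relieve the pressure, release and retreat.

Run:
```python
from workcell import bot
from h import *
x,y=.5304,.0834
bot.line_to([x,y,.0068],max_speed=.02); bot.hold(.2)
print(bot.current_contact_force())
bot.set_gripper(0.4)
bot.hold(.2)
bot.line_to([x,y,.06],max_speed=.06)
bot.line_to([x,y,.16],max_speed=.15)
bot.goto([.40,.33,.2],down(1.6))
bot.hold(.3)
print(bot.current_clock(),bot.current_ee_pos(),bot.current_contact_force())
for n,(a,b,c_,d_) in dict(scene=(200,340,260,460),top=(200,280,260,460)).items():
    c=bot.read_camera(n); np.save(n+"10.npy",c,allow_pickle=True)
    cv2.imwrite(f"pics/{n}10.png",cv2.resize(c["pixels"][a:b,c_:d_],None,fx=4,fy=4,interpolation=cv2.INTER_CUBIC))
```

```text
[-0.13984907 -0.45172149  1.20357016]
21.65 [0.40047665 0.32936956 0.19984077] [ 0.42906534 -0.08577444  0.04786838]
```

View pics/scene10.png

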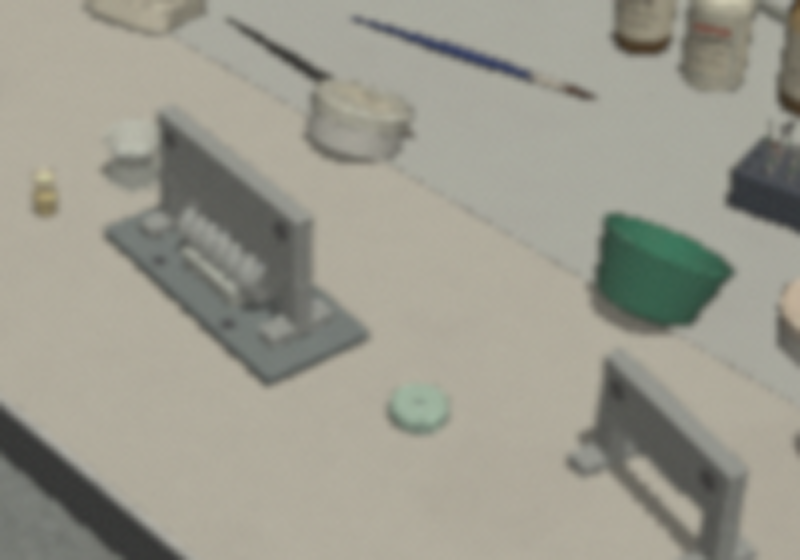

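View pics/top10.png

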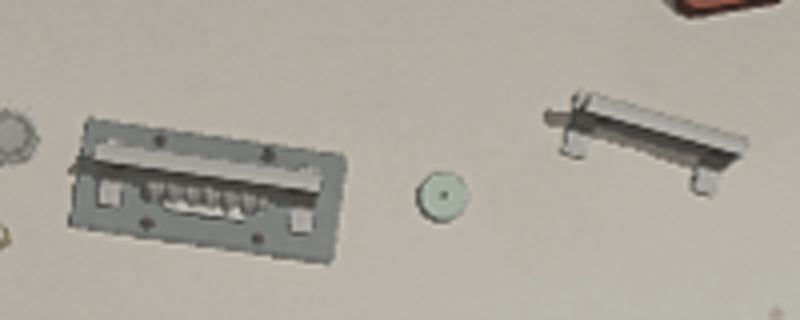

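The gauge stands upright with both feet on the base plate, and the fine gauge hasn't moved. One numeric check, then I'll hand in.

Run:
```python
from workcell import bot
from h import *
c=np.load("top10.npy",allow_pickle=True).item()
f=lambda p:(np.array(p,float)+.5)/4-.5+[260,200]
print("leaf",atz(c,f([[95,152],[320,181]]),.076).round(4).tolist())
P=atz(c,f([[88,120],[346,156],[332,263],[70,227]]),.008);print("stand",P.mean(0).round(4))
s=np.load("scene10.npy",allow_pickle=True).item()
a=np.radians(-6.6);X=lambda yl,z:[.5302-np.sin(a)*yl,.0833+np.cos(a)*yl,z]
for z in(.076,.0795): print(z,(proj(s,[X(.058,z),X(-.058,z)])-[260,200])*4)
bot.job_done(); print(bot.current_clock())
```

```text
leaf [[0.5369, 0.1427, 0.076], [0.5253, 0.0283, 0.076]]
stand [0.5295 0.085  0.008 ]
0.076 [[161.92367729 107.53328456]
 [302.94740647 221.61556024]]
0.0795 [[161.70297629 101.47483567]
 [303.02708721 215.27380579]]
the job is handed in; nothing more can be done
the job is handed in; nothing more can be done
```

I set the coarse comb gauge on the spindle about midway, let go of it there, and handed the job in. At the last reading before hand-in the clock was at about 21.7 s of the 38 s.

**Missed grasp:** The first grasp closed on nothing, above the leaf. The scene and wrist pictures showed the real fingertips about 37 mm short of the reported tool point. I corrected for that, and the second grasp held at 9.8 mm on the 10 mm leaf. The missed grasp left the gauge where it was.

**Last checks:**
- **Seating depth:** contact came at 0.0068 m, against about 0.007 m expected with the teeth fully in the thread and about 0.0105 m if they were riding on the crests. The vertical force rose by about 10.5 N at most while lowering.
- **Height:** the leaf's top corners in the scene picture agree with the seated height.
- **Position:** the top view puts the leaf centre within about 1.6 mm across and 0.5 mm along of the stand's centre, compared with about 2 mm of calibration error.
- **After release:** both feet are on the base plate, the gripper is clear, and the fine gauge is standing untouched where it was.

**Disagreement:** the top camera read the stand and gauge about 2 mm further along y than the wrist camera. I used the wrist camera for the placing.

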